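Butt the square tube and hold it down for tacking

ROBOT

A 6-joint arm with a two-finger parallel gripper is mounted at the origin on the work surface. World frame = base frame: x ahead of the robot, y to its left, z up, the work surface at z = 0. Lengths are in mm, angles in rad, forces in N, time in s.
With the tool pointing down it reaches from about 275 to 750 mm from the base axis. Payload 10.2 kg.
Tool frame: the origin (TCP) lies at the very end of the fingers, on their centre line; the grasp point (between the pads) lies 19 mm behind it; z points along the fingers, y is the line along which they close (so a half turn about z gives the same grasp; the last joint's range is limited). The gripper opens to 85 mm and grips with 20 to 120 N. Pads are 22 mm wide; open, the fingers measure 114 mm over their backs; the gripper's body (76 mm by 85 mm) begins 54 mm behind the grasp point. The pads swing forward as they close: fully open they stand 13 mm farther back than shut.
Start: joints at [-1.324, 0.313, 1.498, -0, 1.331, -0.223], TCP at [237.661, -468.133, 231.294] pointing down, gripper open.
Joint ranges: [-2.94, 2.94], [-0.97, 2.17], [0.19, 2.56], [-1.23, 4.37], [0.02, 3.11], [-2.88, 2.88]. Speed limits (rad/s): [2.39, 2.39, 3.01, 3.14, 3.14, 3.14].

INTERFACE

Orientations are given as a unit quaternion [w, x, y, z].
In Python, from rig import ctrl gives the robot as it stands.
- The arm moves only by the shell command python3 -m inch 'ROWS' [OPENING] [FORCE]. ROWS is text: rows parted by semicolons, each of 6 numbers parted by spaces: the shift along the tool's x, y, z in mm, then the turn, a rotation vector about the tool's x, y, z in units of 6 degrees (1.0 is 6 degrees). A call has exactly 10 rows; each row shifts and turns the commanded pose from where the row before left it, along the tool's axes as they then stand; what a row does not reach is not made up. A row lasts 1/12 s, in which the tool goes at most 41.7 mm and 7.16 degrees, less where a joint would pass 70% of its speed; a pose out of reach is approached as far as the arm can. A call with a gripper value outside its range is refused whole. OPENING is the opening, from 0 (shut) to 1 (fully open), set as the call begins (- or left out, the last holds). The fingers move at their own pace and stop on an object; FORCE is the grip in N (left out, the last holds). Time passes only in rows, so rows that do not move let the fingers close, or fill a call up. It gives the time, the measured TCP pose, the force, the opening and the grip force at its end, in the units of the state.
- ctrl.sense(): the state, without advancing time (a new reading comes with each control period).
- ctrl.capture(name): name is "scene" or "side" or "wrist"; returns a dict with "image" (420x560x3 uint8, red, green, blue), "intrinsics" (3x3 intrinsics, pixels), "rvec" (rotation vector, rad) and "tvec" (3), from world to camera coordinates, as OpenCV has them. Camera axes: x right, y down, z forward; pixel columns grow to the right and rows downward; lengths in mm; the calibration is good to about 2 mm. A picture is of the moment at which its call begins. There is no depth.
- ctrl.finish_job(): hands the job in; it is judged then, once.
The state is a dict: "time_s": time; "joints": joint angles; "dq": joint speeds; "tau": joint torques, N m; "eef_pos": TCP position; "ee_rot": TCP orientation; "force": force on the tool from outside, world axes, zero at the start; "wrist_torque": the same for the moment, N m; "grip_width": opening from 0.0 (shut) to 1.0 (fully open); "grip_force": force on a finger pad.
Only numpy, scipy, OpenCV 4.12 (cv2) and the standard library are available. Lean on these libraries where they do the work, as an engineer would, in place of code of your own. Each camera call takes 0.05 s, during which the arm holds its last target. There are 200 camera calls.

TASK

The square tube is to be tack-welded: slide it along its lane until it butts against the backstop, then push down the knob of the hold-down above that lane and keep it pressed so that its foot presses on the tube with about 8 newtons. Finish while still holding the knob down like that, do not let go. Leave the round pipe in the other lane, that lane's hold-down and everything else on the table alone.

Things in the scene. Friction and masses are not known exactly. Their poses are not given: they have to be found in the camera images.
- fixture: tacking fixture: dark steel plate 295 x 290 x 12 mm, fixed on the table, origin at the centre of its underside; x axis along the lanes towards the backstops (roughly away from the robot), y left, z up. Two equal lanes along x, at y = +85 mm (left) and -85 mm (right), each ending in a backstop with a spring hold-down above it.
- tube_center (a point): centre (half-way up) of the loose square steel tube, 30 x 30 mm section, 160 mm long along its x axis, hollow, 3 mm walls, about 0.4 kg, slides with 2 to 7 N. It lies along one of the two lanes, far end 20 to 45 mm short of the backstop at the start. Centre 27 mm above the table; butted, the centre is 80 mm in front of the backstop face.
- holddown_left (a joint): plunger travel, m: 0 = up, grows as the knob is pushed straight down, stop at 0.030. Return spring: 4 N + 0.2 N/mm. Over the tube or pipe (both 30 mm high) the foot touches at 0.012; then the foot's own spring presses the piece with 0.4 N + 0.8 N per further mm: 5 N at 0.018, 8 N at 0.0215 (push on the knob about 16 N in all), 11 N at 0.025. Springs up when let go.
- knob_left (a point): centre of the flat top of the left hold-down's black round knob, 44 mm across, 18 mm thick, facing up, 160 mm above the table when up; moves down with the plunger. It is on the lane's centre line, 35 mm in front of the backstop face (fixture x = +52.5 mm). Below it a spring, then the bracket's arm, top 110 mm above the table, from a post behind the backstop.
- foot_left: rubber foot disc of the left hold-down, 26 mm across, 8 mm thick, straight below the knob; origin at the centre of its underside, 54 mm above the table when up (12 mm above a 30 mm high piece).
- stop_left (a point): left lane's backstop: point on the lane's centre line at the foot of the face that looks to the robot, at fixture x = +87.5, y = +85, z = 12 mm. Block 60 mm wide, 30 mm high. The lane runs from it towards the robot between two low rails, 8 mm high, 33 mm apart inside, from fixture x = -102 to +78 mm.
- holddown_right (a joint): plunger travel, m: 0 = up, grows as the knob is pushed straight down, stop at 0.030. Return spring: 4 N + 0.2 N/mm. Over the tube or pipe (both 30 mm high) the foot touches at 0.012; then the foot's own spring presses the piece with 0.4 N + 0.8 N per further mm: 5 N at 0.018, 8 N at 0.0215 (push on the knob about 16 N in all), 11 N at 0.025. Springs up when let go.
- knob_right (a point): centre of the flat top of the right hold-down's black round knob, 44 mm across, 18 mm thick, facing up, 160 mm above the table when up; moves down with the plunger. It is on the lane's centre line, 35 mm in front of the backstop face (fixture x = +52.5 mm). Below it a spring, then the bracket's arm, top 110 mm above the table, from a post behind the backstop.
- foot_right: rubber foot disc of the right hold-down, 26 mm across, 8 mm thick, straight below the knob; origin at the centre of its underside, 54 mm above the table when up (12 mm above a 30 mm high piece).
- stop_right (a point): right lane's backstop: point on the lane's centre line at the foot of the face that looks to the robot, at fixture x = +87.5, y = -85, z = 12 mm. Block 60 mm wide, 30 mm high. The lane runs from it towards the robot between two low rails, 8 mm high, 33 mm apart inside, from fixture x = -102 to +78 mm.
- pipe_center (a point): centre of the loose round steel pipe, 30 mm in diameter, 160 mm long along its x axis, lying in the other lane; not to be moved.
- nut: large hex nut, 34 mm across flats, 16 mm high, on the plate between the lanes; origin at the centre of its underside; bystander.
- hammer: hammer, on the table beside the plate; bystander.
- brush: wire brush, on the table beside the plate; bystander.
- wrench: wrench, on the table beside the plate; bystander.
- can: plain aluminium can, 66 mm across, 170 mm tall, on the table beside the plate; bystander.
- cup: steel cup, 90 mm across, 80 mm tall, on the table beside the plate; bystander.
- clamp: C-clamp lying flat, on the table beside the plate; bystander.
- angle: short piece of angle iron, 120 mm long, on the table beside the plate; bystander.
- tube: the same square tube; origin at the centre of its underside, x along its length, z up.
Things that resemble listed ones, but are neither listed nor needed, are in the scene too. What is shaped like the tube but orange or pink is not meant.

How it is judged (in metres and radians):
On the way, in this order (a step that is already met when the one before it is completed fails the run):
1. the square tube butts against its backstop (gap under 2.5 mm) (x of tube_center in the frame of fixture above 0.005 m), for 0.2 s.
2. the foot above it presses the butted tube with 5 to 11 N (x of tube_center in the frame of fixture above 0.005 m and ((y of tube_center in the frame of fixture above 0.07 m and contact force between foot_left and tube between 5 and 11 N) or (y of tube_center in the frame of fixture below -0.07 m and contact force between foot_right and tube between 5 and 11 N))), for 0.5 s.
At the end, for the whole second after the job is handed in: The square tube lies in its lane, still, with less than 2.5 mm gap to the backstop, and the foot of that lane's hold-down presses on it with 5 to 11 N, the robot keeping the knob pushed down (at least 4 N) through the last second (all of step 2 and contact force between any of the fingers, the arm and fixture above 4 N and linear speed of tube below 0.01 m/s); the arm keeps its last pose, push and grip.
It fails at once if the pipe is moved by more than 10 mm (distance of pipe_center from where it was at the start of the episode above 0.01 m).
It fails at once if the hold-down over the pipe is pressed by more than 6 mm ((y of pipe_center in the frame of fixture above 0.03 m and value of joint holddown_left above 0.006 m) or (y of pipe_center in the frame of fixture below -0.03 m and value of joint holddown_right above 0.006 m)).
It fails at once if another thing on the table or plate is moved by more than 20 mm (distance of any of nut, hammer, brush, wrench, can, cup, clamp, angle from where it was at the start of the episode above 0.02 m).
It also fails if it takes over 42 s, if anything falls off the work surface, if the arm or the gripper's body presses on something with over 40 N, if the wrist force passes 120 N, or if a joint passes its speed limit or range.

## Working session

There is one attempt and no reset: what is moved stays moved. The work goes in short steps, Python scripts to look and compute and a shell command to move; the robot and the scene stay as the last step left them, time stands still between calls to the robot, and variables do not carry over. Pictures are saved under pics/ and viewed, at most 10 in all, crops included, and the job is handed in when it is done.

```bash
mkdir -p pics; ls; python3 - <<'E'
from rig import ctrl
import cv2,pickle
for n in("scene","side"):
    c=ctrl.capture(n); pickle.dump(c,open(n+".pkl","wb")); cv2.imwrite(f"pics/{n}0.png",cv2.resize(c["image"][:,:,::-1],(800,600),interpolation=cv2.INTER_CUBIC))
    print(c["rvec"],c["tvec"])
print(ctrl.sense())
E
```

```text
pics
[ 2.22325351  1.39110577 -0.43088256] [-204.04558007 -327.05594853 1895.34929404]
[ 0.43492762 -2.6749151   1.32977122] [ 500.46049791  199.22326205 1377.91898404]
{'time_s': 0.1, 'joints': array([-1.32443006e+00,  3.13390827e-01,  1.49836285e+00,  1.70015523e-05,
        1.33096261e+00, -2.23392845e-01]), 'dq': array([-0.00084282, -0.00116891, -0.00167902, -0.00186615, -0.00136877,
       -0.00114278]), 'tau': array([ 2.54648265e-03, -4.12898147e+01, -2.60141766e+01, -2.12200075e-04,
        3.02048451e-03, -3.17500633e-05]), 'eef_pos': array([ 237.59379143, -467.91332894,  230.79328638]), 'ee_rot': array([-5.61871837e-04,  9.72542696e-01,  2.32723847e-01,  1.80252758e-06]), 'force': array([ 0.63341363, -0.2714867 , -0.16410109]), 'wrist_torque': array([-0.01796789, -0.05226661,  0.05048013]), 'grip_force': 0.0, 'grip_width': 1.0001231519107032}
```

View pics/scene0.png

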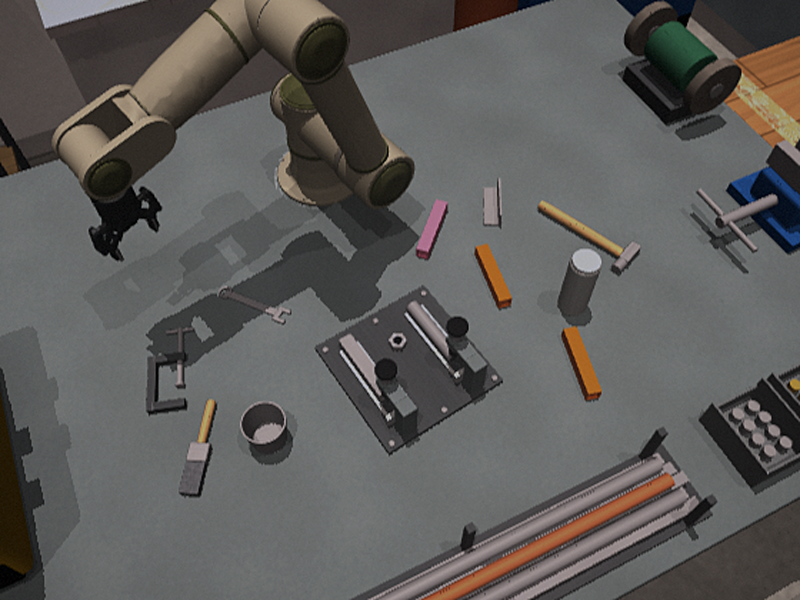

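View pics/side0.png

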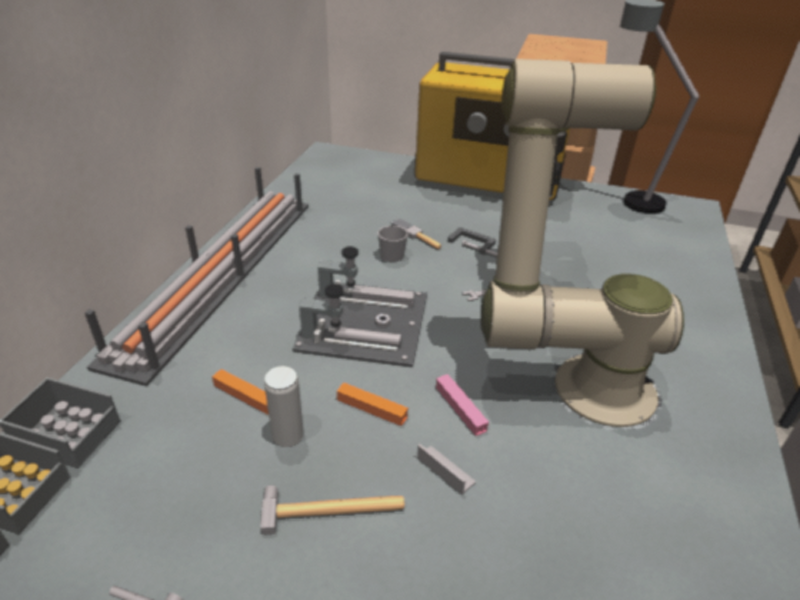

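The scene view shows the fixture with plate corners near (318,348), (423,288), (502,380) and (391,452), and knobs at (386,370) and (457,327). Tube candidates:
- a flat grey piece in the image-left lane at (360,360)
- a round pipe in the image-right lane at (430,325)
- orange decoys at (492,275) and (582,362)
- a pink decoy at (432,229)
- rack bars at (540,540)

I choose the flat grey piece and check it in a close crop.

```bash
python3 - <<'E'
import cv2,pickle
c=pickle.load(open("scene.pkl","rb"))["image"][:,:,::-1]
s=c[195:321,214:361]  # 147x126
cv2.imwrite("pics/crop1.png",cv2.resize(s,None,fx=4.7,fy=4.7,interpolation=cv2.INTER_CUBIC))
E
```

```text
(no output)
```

View pics/crop1.png

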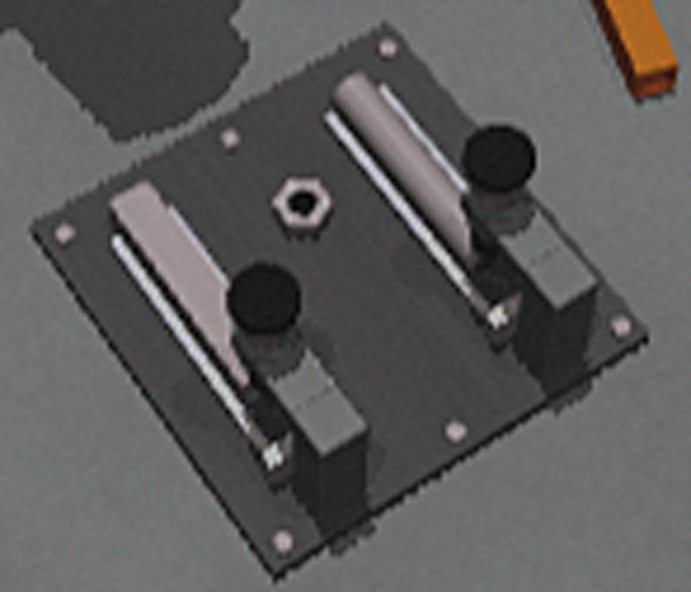

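The close crop shows the flat-topped square tube in the image-left lane, which is the fixture's right lane (y = -85). Its near end is at (132,189), and its knob top is at (264,293). The round pipe is in the other lane.

```bash
cat > h.py <<'E'
import numpy as np,cv2,pickle
from scipy.optimize import least_squares
from scipy.spatial.transform import Rotation as R
def proj(c,P): return cv2.projectPoints(np.float64(P).reshape(-1,3),np.float64(c["rvec"]),np.float64(c["tvec"]),np.float64(c["intrinsics"]),None)[0].reshape(-1,2)
def ray(c,uv,z):
    Rm=cv2.Rodrigues(np.float64(c["rvec"]))[0]; o=-Rm.T@np.ravel(c["tvec"]); d=Rm.T@np.linalg.inv(c["intrinsics"])@[*uv,1]
    return o+d*(z-o[2])/d[2]
def w(p,L): 
    L=np.float64(L); a=p[2]; return np.c_[p[0]+np.cos(a)*L[:,0]-np.sin(a)*L[:,1],p[1]+np.sin(a)*L[:,0]+np.cos(a)*L[:,1],L[:,2]]
def loc(p,P): a=p[2]; d=P[:2]-p[:2]; return np.array([np.cos(a)*d[0]+np.sin(a)*d[1],-np.sin(a)*d[0]+np.cos(a)*d[1]])
E
python3 - <<'E'
from h import *
c=pickle.load(open("scene.pkl","rb"))
px=np.array([[33,222],[387,22],[648,333],[277,572],[264,293],[501,153]])/4.7+[214,195]-0.4
L=[[-147.5,-145,12],[-147.5,145,12],[147.5,145,12],[147.5,-145,12],[52.5,-85,160],[52.5,85,160]]
r=least_squares(lambda p:(proj(c,w(p,L))-px).ravel(),[500,-100,0]);p=r.x
print(p,r.fun.reshape(-1,2).round(2))
q=np.array([132,189])/4.7+[214,195]-.4
P=ray(c,q,42);print("tube near end",P,loc(p,P))
print(w(p,[[52.5,-85,160],[-100,-85,27],[87.5,-85,12]]))
np.save("p.npy",p)
E
```

```text
[ 6.04191497e+02 -4.57580264e+01  1.42169812e-01] [[-0.72  0.17]
 [ 0.36 -0.6 ]
 [ 0.78 -0.2 ]
 [-0.5   0.24]
 [ 0.13  0.18]
 [-0.03 -0.05]]
tube near end [ 501.96979039 -143.90729192   42.        ] [-115.09728302  -82.67509284]
[[ 668.2055841  -122.46165464  160.        ]
 [ 517.24417443 -144.06958814   27.        ]
 [ 702.85246501 -117.50245679   12.        ]]
```

```bash
python3 -m inch '0 0 0 0 0 1;0 0 0 0 0 1;0 0 0 0 0 1;0 0 0 0 0 0.13;0 0 0 0 0 0;0 0 0 0 0 0;0 0 0 0 0 0;0 0 0 0 0 0;0 0 0 0 0 0;0 0 0 0 0 0' 0 40
cat > st.py <<'E'
from rig import ctrl
from h import *
import sys
p=np.load("p.npy")
s=ctrl.sense();q=s["ee_rot"];M=R.from_quat(np.roll(q,-1)).as_matrix()
print(s["time_s"],"fix",loc(p,s["eef_pos"]),s["eef_pos"],"F",s["force"].round(2),"yaw err deg",np.degrees(np.arctan2(M[1,0],M[0,0])-p[2]),"z",M[:,2].round(4),"g",s["grip_width"])
E
python3 st.py
```

```text
time_s: 0.93
eef_pos: [237.7, -468.1, 231.3]
ee_rot: [-0.0, 0.997, 0.071, -0.0]
force: [-0.1, -0.4, -0.3]
grip_width: 0.0
grip_force: 0.0
0.9333 fix [-422.6831661  -366.15505091] [ 237.65384009 -468.10945186  231.28767003] F [-0.1  -0.42 -0.33] yaw err deg 0.023655730903324287 z [-0.e+00  1.e-04 -1.e+00] g 0.00043963812547924365
```

```bash
python3 -m inch '20 -22 0 0 0 0;20 -22 0 0 0 0;20 -22 0 0 0 0;20 -22 0 0 0 0;20 -22 0 0 0 0;20 -22 0 0 0 0;20 -22 0 0 0 0;20 -22 0 0 0 0;20 -22 0 0 0 0;20 -22 0 0 0 0' >/dev/null; python3 -m inch '18 -20 5 0 0 0;18 -20 15 0 0 0;11 -12 20 0 0 0;10 -9 20 0 0 0;0 0 20 0 0 0;0 0 20 0 0 0;0 0 10 0 0 0;0 0 0 0 0 0;0 0 0 0 0 0;0 0 0 0 0 0' >/dev/null; python3 st.py
python3 - <<'E'
from rig import ctrl
from h import *
a=ctrl.capture("scene");b=ctrl.capture("wrist");pickle.dump([a,b],open("2.pkl","wb"))
s=cv2.resize(a["image"][170:321,200:361],(560,525),interpolation=cv2.INTER_CUBIC)
t=cv2.resize(b["image"],(560,420))
cv2.imwrite("pics/a2.png",cv2.resize(s,(640,600))[:,:,::-1]);cv2.imwrite("pics/b2.png",b["image"][:,:,::-1])
print(b["rvec"],b["tvec"])
E
```

```text
2.6 fix [-165.20443413  -85.77408493] [ 452.80727662 -154.07476866  122.44265597] F [-0.2   0.1  -0.39] yaw err deg -0.018584531413212313 z [ 0.0016 -0.0011 -1.    ] g -0.0004893857192409635
[-2.17630976  1.88778426  0.30476986] [-216.89905983  398.65022302  412.05868132]
```

View pics/b2.png

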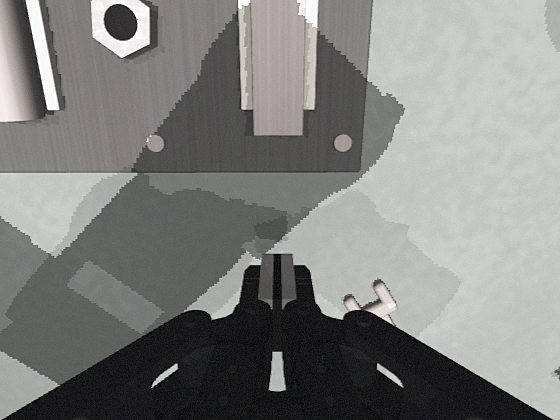

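The wrist view shows the tube end from (253,135) to (303,135), the plate corner at (360,171) and the rail ends at (244,109) and (311,109). The tube sits dead ahead of the shut fingers.

```bash
python3 - <<'E'
from h import *
a,b=pickle.load(open("2.pkl","rb"));p=np.load("p.npy")
for n,u,z in(("corner",(361,171),12),("edge0",(0,172),12),("tubeL",(253,135.5),42),("tubeR",(303,135.5),42),("railL",(245,109.5),20),("railR",(311.5,109.5),20)):
    P=ray(b,u,z);print(n,P.round(1),loc(p,P).round(1))
E
```

```text
corner [ 480.6 -211.9   12. ] [-145.9 -146.9]
edge0 [443.1  46.4  12. ] [-146.4  114.1]
tubeL [ 499.6 -132.7   42. ] [-115.8  -71.2]
tubeR [ 504.  -163.3   42. ] [-115.8 -102.1]
railL [ 512.5 -124.4   20. ] [-101.9  -64.9]
railR [ 518.7 -168.1   20. ] [-101.9 -109. ]
```

```bash
python3 -m inch '0 1 20 0 0 0;0 0 20 0 0 0;0 0 20 0 0 0;0 0 20 0 0 0;0 0 18 0 0 0;8 0 0 0 0 0;10 0 0 0 0 0;10 0 0 0 0 0;4 0 0 0 0 0;0 0 0 0 0 0' >/dev/null; python3 st.py; python3 -m inch '3 0 0 0 0 0;3 0 0 0 0 0;3 0 0 0 0 0;3 0 0 0 0 0;3 0 0 0 0 0;3 0 0 0 0 0;3 0 0 0 0 0;3 0 0 0 0 0;3 0 0 0 0 0;3 0 0 0 0 0' >/dev/null; python3 st.py
```

```text
3.5333 fix [-132.30192898  -86.60820833] [ 485.49601263 -150.23847556   24.43861931] F [ 0.21 -0.14 -0.01] yaw err deg 0.031260701571149775 z [ 0.002  -0.0011 -1.    ] g -0.0017888630081870447
4.3667 fix [-104.20603253  -86.21058574] [ 513.2521066  -145.86391864   23.55300603] F [-6.12 -0.74  5.76] yaw err deg -0.0051847148774959 z [-1.9e-03  2.0e-04 -1.0e+00] g -0.0007013366211738623
```

```bash
python3 -m inch '2 0 0 0 0 0;2 0 0 0 0 0;2 0 0 0 0 0;2 0 0 0 0 0;2 0 0 0 0 0;2 0 0 0 0 0;1 0 0 0 0 0;1 0 0 0 0 0;0 0 0 0 0 0;0 0 0 0 0 0' >/dev/null; python3 st.py; python3 -m inch '1 0 0 0 0 0;1 0 0 0 0 0;1 0 0 0 0 0;0 0 0 0 0 0;0 0 0 0 0 0;0 0 0 0 0 0;0 0 0 0 0 0;0 0 0 0 0 0;0 0 0 0 0 0;0 0 0 0 0 0' >/dev/null; python3 st.py
```

```text
5.2 fix [-90.04867435 -86.24245066] [ 527.27114453 -143.88948663   23.48611209] F [-5.64 -0.34  4.39] yaw err deg -0.0072454818259399005 z [-1.2e-03  1.0e-04 -1.0e+00] g 0.002449744677297204
6.0333 fix [-86.9347285  -86.24977345] [ 530.35471099 -143.4555163    23.44271759] F [-4.52 -1.22  4.02] yaw err deg -0.010413144205532613 z [-8.e-04  1.e-04 -1.e+00] g 0.0014515364416908408
```

```bash
Z='0 0 0 0 0 0;0 0 0 0 0 0'; python3 -m inch '1 0 0 0 0 0;0 0 0 0 0 0;1 0 0 0 0 0;0 0 0 0 0 0;1 0 0 0 0 0;0 0 0 0 0 0;0 0 0 0 0 0;0 0 0 0 0 0;0 0 0 0 0 0;0 0 0 0 0 0' >/dev/null; python3 st.py; python3 -m inch '1 0 0 0 0 0;0 0 0 0 0 0;1 0 0 0 0 0;0 0 0 0 0 0;0 0 0 0 0 0;0 0 0 0 0 0;0 0 0 0 0 0;0 0 0 0 0 0;0 0 0 0 0 0;0 0 0 0 0 0' >/dev/null; python3 st.py
```

```text
6.8667 fix [-83.87997589 -86.22320754] [ 533.37487968 -142.99638635   23.38735659] F [-5.16 -1.3   5.26] yaw err deg -0.008225242707474646 z [-6.e-04  0.e+00 -1.e+00] g 0.001133872372573127
7.7 fix [-83.27803247 -86.13324965] [ 533.95800377 -142.82204586   23.27659065] F [-13.91  -2.68   8.85] yaw err deg 0.008969052762594007 z [-4.2e-03  4.0e-04 -1.0e+00] g -0.0013609612543027292
```

The push force jumped from 5 N to 14 N with the tool stopped at x = -83.3, the predicted butt position. Next I back off, rise and go over the knob.

```bash
python3 -m inch '-5 0 0 0 0 0;-10 0 0 0 0 0;-15 0 0 0 0 0;0 0 -10 0 0 0;0 0 -20 0 0 0;0 0 -30 0 0 0;0 0 -30 0 0 0;0 0 -30 0 0 0;0 0 -25 0 0 0;0 0 -20 0 0 0' >/dev/null; python3 st.py
python3 - <<'E'
from rig import ctrl
from h import *
a=ctrl.capture("wrist");pickle.dump(a,open("3.pkl","wb"));cv2.imwrite("pics/c3.png",a["image"][:,:,::-1])
E
```

```text
8.5333 fix [-110.60954121  -86.40946279] [ 506.94138283 -146.9681111   191.55379774] F [ 0.43 -0.27 -0.43] yaw err deg -0.0038506049136395335 z [ 0.0039 -0.0015 -1.    ] g 0.0006254922827971378
```

View pics/c3.png

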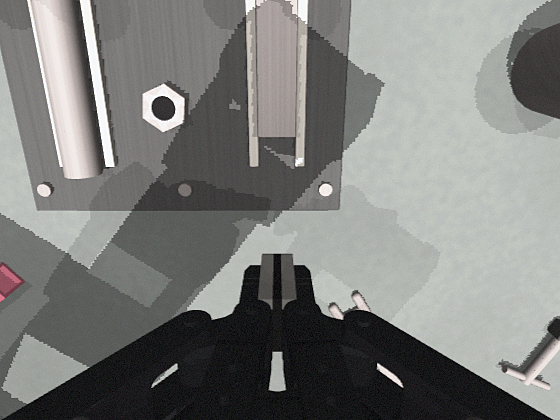

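The wrist view shows the tube end now between the rails, at (256–297, 137), with the rail starts at row 166. Checking the distance between them.

```bash
python3 - <<'E'
from h import *
b=pickle.load(open("3.pkl","rb"));p=np.load("p.npy")
for n,u,z in(("tube",(277,137.5),42),("railL",(249.5,166.5),20),("railR",(304,166.5),20),("edge",(200,211),12),("corner",(340,211),12)):
    P=ray(b,u,z);print(n,loc(p,P).round(1))
E
python3 -m inch '10 0 0 0 0 0;17 0 0 0 0 0;20 0 0 0 0 0;20 0 0 0 0 0;20 0 0 0 0 0;20 0 0 0 0 0;20 0 0 0 0 0;20 0 0 0 0 0;16 0 0 0 0 0;0 0 0 0 0 0' >/dev/null; python3 st.py
python3 - <<'E'
from rig import ctrl
from h import *
a=ctrl.capture("scene");b=ctrl.capture("side")
f=lambda c,y,x:cv2.resize(c["image"][y:y+150,x:x+120],(400,500),interpolation=cv2.INTER_CUBIC)
cv2.imwrite("pics/d4.png",np.hstack([f(a,150,220),f(b,110,180)])[:,:,::-1])
E
```

```text
tube [-72.8 -87. ]
railL [-101.9  -62.4]
railR [-102.  -111.2]
edge [-147.2  -13.6]
corner [-147.3 -147.3]
9.4167 fix [ 53.66413795 -85.61420598] [ 669.44500461 -122.90471553  187.94418021] F [-0.88  0.06  1.26] yaw err deg 0.05667431654586242 z [ 1.5e-03  3.0e-04 -1.0e+00] g 0.004280940999616071
```

View pics/d4.png

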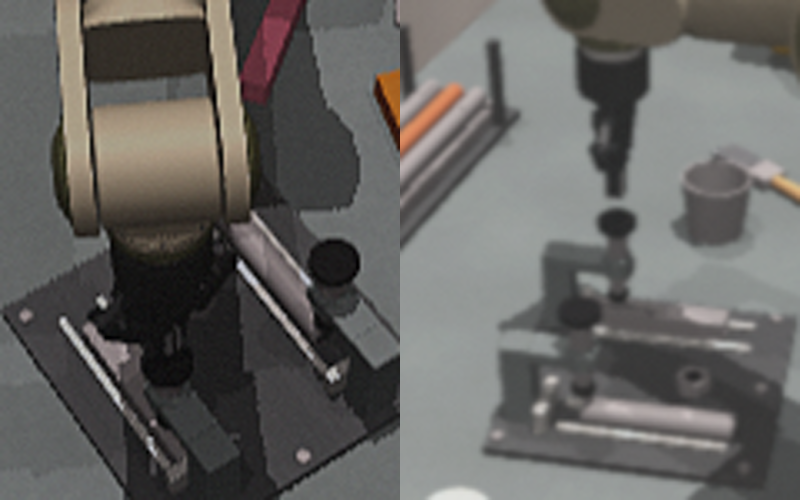

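Both views show the fingertip centred above the right-lane knob: scene (170,350), side (617,195) above the knob at (617,222). The tube is butted at -72.8. Pressing down.

```bash
python3 -m inch '0 0 10 0 0 0;0 0 10 0 0 0;0 0 5 0 0 0;0 0 2 0 0 0;0 0 2 0 0 0;0 0 2 0 0 0;0 0 2 0 0 0;0 0 0 0 0 0;0 0 0 0 0 0;0 0 0 0 0 0' >/dev/null; python3 st.py;  python3 -m inch '0 0 2 0 0 0;0 0 2 0 0 0;0 0 2 0 0 0;0 0 2 0 0 0;0 0 1 0 0 0;0 0 1 0 0 0;0 0 0 0 0 0;0 0 0 0 0 0;0 0 0 0 0 0;0 0 0 0 0 0' >/dev/null; python3 st.py
```

```text
10.35 fix [ 51.33335134 -86.33613713] [ 667.24002499 -123.94961537  155.61715408] F [-3.65 -0.06  3.37] yaw err deg -0.011178211200617256 z [ 2.e-04 -2.e-04 -1.e+00] g 0.0011471937823166734
11.1833 fix [ 51.47830742 -86.37399178] [ 667.38888227 -123.96654908  145.86895264] F [-3.65  0.34  8.21] yaw err deg -0.008610323972805159 z [ 8.e-04 -4.e-04 -1.e+00] g -0.001009884428993234
```

```bash
python3 -m inch '0 0 1 0 0 0;0 0 1 0 0 0;0 0 1 0 0 0;0 0 1 0 0 0;0 0 1 0 0 0;0 0 1 0 0 0;0 0 1 0 0 0;0 0 0 0 0 0;0 0 0 0 0 0;0 0 0 0 0 0' >/dev/null; python3 st.py
```

```text
12.0167 fix [ 51.52663699 -86.37257753] [ 667.43652385 -123.95830121  139.94821373] F [-7.33  1.64 13.52] yaw err deg -0.003713948866165684 z [ 1.4e-03 -7.0e-04 -1.0e+00] g 0.0033134169636888566
```

```bash
python3 -m inch '0 0 1 0 0 0;0 0 1 0 0 0;0 0 0 0 0 0;0 0 0 0 0 0;0 0 0 0 0 0;0 0 0 0 0 0;0 0 0 0 0 0;0 0 0 0 0 0;0 0 0 0 0 0;0 0 0 0 0 0' >/dev/null; python3 st.py
python3 -m inch '0 0 0 0 0 0;0 0 0 0 0 0;0 0 0 0 0 0;0 0 0 0 0 0;0 0 0 0 0 0;0 0 0 0 0 0;0 0 0 0 0 0;0 0 0 0 0 0;0 0 0 0 0 0;0 0 0 0 0 0' >/dev/null; python3 st.py
```

```text
12.85 fix [ 51.5153453  -86.42304548] [ 667.43249695 -124.00985992  138.25487833] F [-6.57  0.7  15.43] yaw err deg -0.003127223949052195 z [ 1.6e-03 -9.0e-04 -1.0e+00] g -0.0004123378534671739
13.6833 fix [ 51.53535148 -86.39189775] [ 667.44788793 -123.97619174  138.2696805 ] F [-7.81  1.22 15.52] yaw err deg -0.0033928403256229377 z [ 1.6e-03 -9.0e-04 -1.0e+00] g -0.0016350000081584524
```

The height puts the travel at 21.7 mm, and the 15.5 N knob force agrees with about 8 N at the foot. It is steady, so I hand in.

```bash
python3 -c "
from rig import ctrl
print(ctrl.finish_job())"
```

```text
the job is handed in; nothing more can be done
None
```

I slid the square tube up against its backstop and handed the job in with the arm still holding that lane's knob down. The foot force is about 8 N, estimated from the knob height and push, and no verdict came back.

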